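# Seat the filter drawer and hold the photometer's shutter open at its mark

## Robot

A 6-joint arm with a two-finger parallel gripper is mounted at the origin on a cart in front of the work surface, level with it; the furniture and walls round the work are solid. World frame = base frame: x ahead of the robot, y to its left, z up, the work surface at z = 0. Lengths are in m, angles in rad, forces in N, time in s.
With the tool pointing down it reaches from about 0.375 to 0.75 m from the base axis. Payload 9 kg.
Tool frame: the origin (TCP) lies midway between the tips of the shut fingers; the grasp point (between the pads) lies 19 mm behind it; z points along the fingers, y is the line along which they close (so a half turn about z gives the same grasp; the last joint's range is limited). The gripper opens to 85 mm and grips with 20 to 120 N. Pads are 22 mm wide; open, the fingers measure 114 mm over their backs; the gripper's body (76 mm by 85 mm) begins 54 mm behind the grasp point. The pads swing forward as they close: fully open they stand 13 mm farther back than shut.
Start: joints at [-1.383, 0.104, 0.097, 1.564, 0, 1.353], TCP at [0.237, -0.551, 0.231] pointing down, gripper open.
Joint ranges: [-2.99, 2.99], [-0.84, 1.86], [-1.1, 1.16], [-1.84, 2.11], [-1.51, 1.56], [-3.14, 3.14]. Speed limits (rad/s): [2.22, 2.22, 2.57, 3.14, 3.14, 3.14].

## Interface

Orientations are given as a 3x3 rotation matrix whose columns are the frame's x, y, z axes.
In Python, from rig import r, move_gripper, planner, sensors, eyes, job gives the robot as it stands. The module is installed in compiled form; this text tells all that it offers. Calls block until the motion is done:
- r.goto(position, orientation): joint-space move of the TCP to a pose.
- r.move_l(position, vel=0.15, rot=None, until_force=None): straight line of the TCP; rot=None keeps the orientation; vel is the mean speed in m/s. With until_force (N) it stops when the force on the tool has changed by that much, and returns True; else False.
- r.set_joints(angles): joint-space move.
- move_gripper(opening): opening from 0.0 (shut) to 1.0 (fully open); the grip force is fixed at half the most; returns when the fingers have stopped.
- r.wait(seconds).
- planner.solve_ik(position, orientation): joint angles nearest the present ones, or None.
- sensors.observe(): the state.
- eyes.get_image(name): name is "scene" or "side" or "wrist"; returns a dict with "image" (420x560x3 uint8, red, green, blue), "z_map" (420x560 float32, m along the optical axis (not along the pixel's ray), 0 where there is no reading), "fovy" (degrees; the focal length in pixels is half the picture's height over the tangent of half this angle, whatever the lens; pixels are square), "cx", "cy" (the principal point, pixels), "xyz" and "attitude" of the camera in the world. Camera axes: x right, y down, z forward; pixel columns grow to the right and rows downward; lengths in m; the calibration is good to about 2 mm. A picture is of the moment at which its call begins.
A pose or a line that the arm cannot do raises r.PlanningError and nothing moves.
- job.close_job(): hands the job in; it is judged then, once.
The state is a dict: "t": time; "joint_positions": joint angles; "joint_velocities": joint speeds; "joint_torque": joint torques, N m; "tool_pos": TCP position; "orientation": TCP orientation; "force": force on the tool from outside, world axes, zero at the start; "torque": the same for the moment, N m; "opening": opening from 0.0 (shut) to 1.0 (fully open); "finger_force": force on a finger pad.
Only numpy, scipy, OpenCV 4.12 (cv2) and the standard library are available. Lean on these libraries where they do the work, as an engineer would, in place of code of your own. Each camera call takes 0.05 s, during which the arm holds its last target. There are 200 camera calls.

## Task

The filter drawer of the small grey photometer on the bench has been left part-way out: push it fully home until it seats past its detent. Then take the D-shaped shutter handle beside it, pull it out against its return spring until the pointer on top of the instrument stands level with the index mark, and keep it there: the job finishes while you are still holding the handle at the mark, with the drawer still home. Leave the bottle, the beaker and the dish nearby where they stand.

Things in the scene. Friction and masses are not known exactly. Their poses are not given: they have to be found in the camera images.
- photometer: grey instrument fixed to the bench, 130 mm deep (x) x 140 wide (y) x 85 high (hood on top up to 103). Origin: centre of its underside; z up. Its front face looks along its own -x (65 mm from the origin) and is turned roughly to the robot's right (-y). On the front: a D handle at own y = +30 mm, a drawer at own y = -41 mm
- pull_slide: D-shaped shutter handle: straight bar along own y with a black grip 12 mm thick, 52 mm long, between two 8 mm legs. Origin: middle of the bar, 60 mm above the bench; at rest 50 mm in front of the housing's face (44 mm free behind the bar). Axes as the photometer's; slides out along -x, 50 mm at most; a spring draws it back with 4 N at rest, 1.6 N more per 10 mm
- pointer (a point): tip of the black pointer on top of the photometer, rigidly joined to the handle and moving with it 1:1; a bar 4 mm wide; 93.5 mm above the bench. Axes parallel to the photometer's
- index (a point): tip of the index mark, a 4 mm wide black bar on a steel clamp (12 x 12 x 9 mm) fixed on the scale on top of the photometer; 93.5 mm above the bench; axes as the photometer's. At the start the pointer is 16 to 36 mm behind it (towards the photometer's +x); level means equal position along the photometer's x
- filter_drawer (a joint): how far the drawer is open, m: 0 = home, its panel against the housing's front; grows as it comes out along the photometer's -x, to 0.055. It stays where it is left (friction 1.2 N); in the last 7 mm a ball detent must be overcome (about 5 N), and in the last 3 mm the detent draws the drawer home and keeps it there
- drawer_face (a point): middle of the outer face of the drawer's front panel (46 mm wide, 48 high, 8 thick), flat but for a finger lip standing 9 mm out along its bottom edge (17 to 21 mm above the bench). 40 mm above the bench; axes as the photometer's, the face looks along -x; when home, 73 mm from the photometer's origin along x
- bottle: white plastic bottle, 51 mm across, 108 mm high, a bystander to be left alone. Origin: centre of its underside
- small_beaker: 100 ml glass beaker, 51 mm across, 68 mm high, a bystander to be left alone. Origin: centre of its underside
- dish: lidded clear petri dish, 62 mm across, 15 mm high, a bystander to be left alone. Origin: centre of its underside

How it is judged:
By the outcome, as a careful person would: the job done as asked, in the order asked, and still so for the second after the job is handed in, while the arm keeps its last pose, push and grip.
It also fails if it takes over 48 s, if anything falls off the work surface, if the arm or the gripper's body presses on something with over 40 N, if the wrist force passes 120 N, or if a joint passes its speed limit or range.

## Working session

There is one attempt and no reset: what is moved stays moved. The work goes in short steps, each a Python script; the robot and the scene stay as the last script left them, time stands still between calls to the robot, and variables do not carry over. Pictures are saved under pics/ and viewed, at most 10 in all, crops included, and the job is handed in when it is done.

```bash
mkdir -p pics
cat > h.py <<'E'
import numpy as np, cv2
from rig import r, move_gripper, planner, sensors, eyes, job
def snap(n,f):
    d=eyes.get_image(n); cv2.imwrite('pics/'+f+'.png',d['image'][:,:,::-1]); np.savez('pics/'+f+'.npz',**d); return d
def rays(d,uv):
    f=210/np.tan(np.radians(float(d['fovy']))/2); uv=np.atleast_2d(uv).astype(float)
    c=np.c_[(uv[:,0]-d['cx'])/f,(uv[:,1]-d['cy'])/f,np.ones(len(uv))]
    return c@np.array(d['attitude']).T
def onplane(d,uv,z):
    v=rays(d,uv); o=np.array(d['xyz']); return o+v*((z-o[2])/v[:,2])[:,None]
def cloud(d):
    vv,uu=np.mgrid[0:420,0:560]; v=rays(d,np.c_[uu.ravel(),vv.ravel()])
    return (np.array(d['xyz'])+v*np.array(d['z_map']).ravel()[:,None]).reshape(420,560,3)
E
python3 - <<'E'
from h import *
for n in("scene","side","wrist"):
    d=snap(n,n+'0'); print(n,d['xyz'],d['fovy'],d['attitude'])
a=[cv2.imread(f'pics/{n}0.png') for n in("scene","side")]
print(sensors.observe()['t'])
E
```

```text
scene [-0.70693394 -0.66537441  0.9428109 ] 47.42907431897851 [[ 0.47548107 -0.48388286  0.7346939 ]
 [-0.87963711 -0.24963791  0.40486969]
 [-0.01250205 -0.8387719  -0.54433942]]
side [0.80086526 1.09071263 0.58070462] 56.911034427273414 [[-0.95955158  0.11894548 -0.25517197]
 [ 0.28128424  0.36696132 -0.88668967]
 [-0.01182948 -0.92260033 -0.38557581]]
wrist [ 0.29955894 -0.52371309  0.3729841 ] 64.33935016005752 [[ 0.39509263 -0.8837715  -0.25069851]
 [-0.91863969 -0.38060303 -0.1060304 ]
 [-0.00170996  0.27219343 -0.96224104]]
0.15
```

View pics/scene0.png

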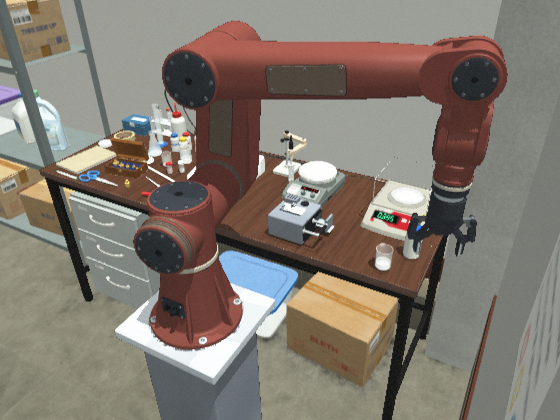

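View pics/side0.png

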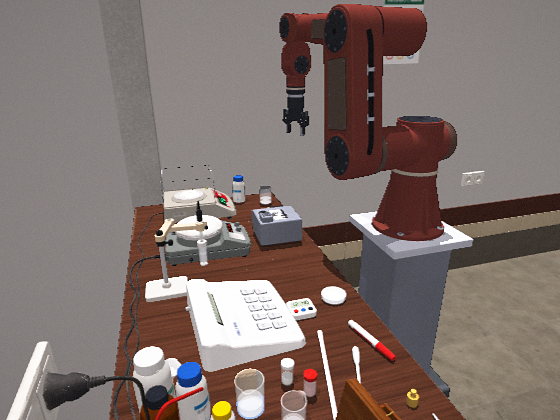

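The scene view shows the photometer at about (297,218), with its handle and drawer facing right near (325,228). The bottle (412,245) and beaker (383,257) stand further right. In the side view the photometer is at (277,225).

Run:
```python
from h import *
d=dict(np.load('pics/scene0.npz')); P=cloud(d)
for u,v in [(296,200),(285,222),(297,212),(310,215),(325,228),(330,222),(383,262),(412,250),(272,225),(300,237)]: print(u,v,P[v,u].round(3))
im=d['image'][180:280,250:440]; cv2.imwrite('pics/c0.png',cv2.resize(im,None,fx=4,fy=4,interpolation=cv2.INTER_CUBIC)[:,:,::-1])
```

```text
296 200 [ 0.505 -0.042  0.099]
285 222 [ 0.398 -0.057  0.079]
297 212 [ 0.463 -0.067  0.083]
310 215 [ 0.464 -0.114  0.085]
325 228 [ 0.447 -0.176  0.064]
330 222 [ 0.513 -0.165  0.043]
383 262 [ 0.4   -0.386  0.038]
412 250 [ 0.505 -0.445  0.031]
272 225 [ 0.399 -0.008  0.051]
300 237 [ 0.396 -0.112  0.04 ]
```

View pics/c0.png

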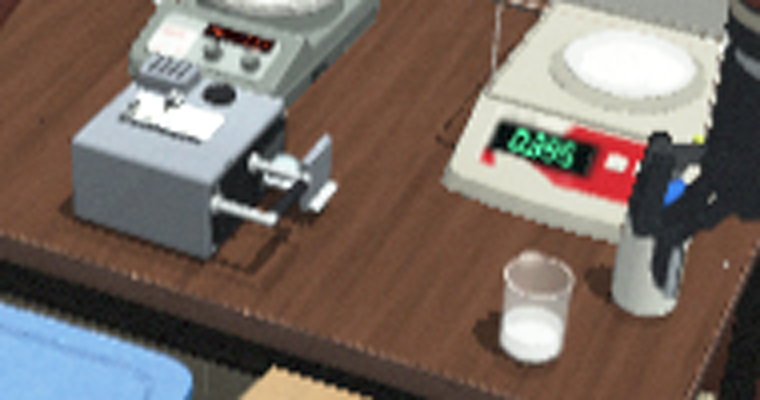

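View pics/wrist0.png

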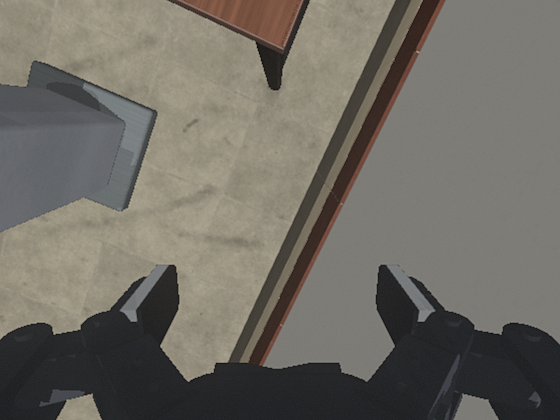

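The crop shows the drawer out, with its panel and finger lip at about (320,175). The handle bar is at (290,190) with one leg at (240,207). The pointer and index are on the white scale near (175,105). The wrist view shows only floor, with the fingers at the bottom. Next I'll estimate the yaw from depth and look from above.

Run:
```python
from h import *
d=dict(np.load('pics/scene0.npz')); P=cloud(d)
m=(abs(P[...,2]-.085)<.006)&(abs(P[...,0]-.455)<.12)&(abs(P[...,1]+.05)<.12)&(P[...,1]>-.14)
q=P[m][:,:2].astype(np.float32); rect=cv2.minAreaRect(q*1000); print(m.sum(),rect)
o=sensors.observe(); R0=np.array(o['orientation']); print(R0.round(3))
w=dict(np.load('pics/wrist0.npz')); off=R0.T@(w['xyz']-o['tool_pos']); A=R0.T@w['attitude']; print(off.round(4),A.round(3))
b=cv2.boxPoints(rect); e=[b[1]-b[0],b[2]-b[1]]
ax=max(e,key=lambda v:abs(v[1])/np.hypot(*v)); ax=ax/np.hypot(*ax); ax*=np.sign(ax[1])
X=np.r_[ax,0]; print('ownx',X)
y=X*np.sign(X@R0[:,1]); z=np.array([0,0,-1.]); R=np.c_[np.cross(y,z),y,z]
cam=R@A; tgt=np.array([.455,-.12,.09]); zc=.43; L=(tgt[2]-zc)/cam[2,2]; C=tgt-cam[:,2]*L
tcp=C-R@off; print('tcp',tcp, planner.solve_ik(tcp,R))
r.goto(tcp,R); d=snap('wrist','w1'); print(sensors.observe()['t'])
```

```text
839 ((469.6179504394531, -55.828399658203125), (133.4993133544922, 148.97970581054688), 88.61335754394531)
[[ 0.919  0.395 -0.   ]
 [ 0.395 -0.919  0.001]
 [ 0.    -0.001 -1.   ]]
[ 0.0685 -0.0005 -0.1423] [[ 0.    -0.962 -0.272]
 [ 1.     0.001 -0.001]
 [ 0.001 -0.272  0.962]]
ownx [0.02419931 0.99970716 0.        ]
tcp [ 0.48275991 -0.12134434  0.28772432] [-0.50964668 -0.18574701 -0.08226396  1.67427938  0.          2.65614764]
2.0083
```

View pics/w1.png

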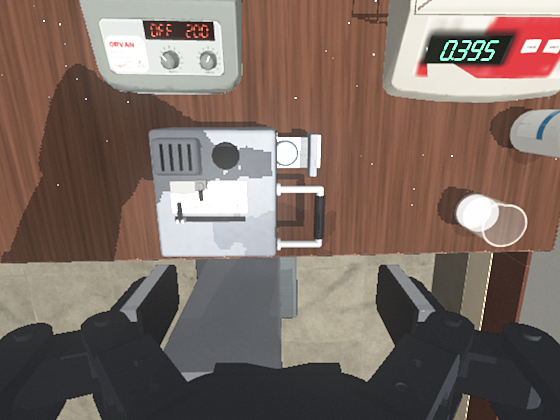

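The view from above shows the photometer top at u 150–276, v 128–257. The drawer panel is at u≈316, v 135–175, and the handle's black grip at u≈320, v 190–240. The pointer is at about (180,212) and the index bar at about (201,190) on its clamp. The beaker (490,218) and bottle (540,133) are well to the right.

Run:
```python
from h import *
d=dict(np.load('pics/w1.npz')); P=cloud(d); I=d['image'].astype(int); g=I.sum(2)/3
# top surface
m=(abs(P[...,2]-.086)<.008); m[:, :140]=0; m[:,290:]=0; m[265:]=0;m[:120]=0
uv=np.argwhere(m)[:,::-1]
q=onplane(d,uv,.085)[:,:2].astype(np.float32)*1000; print('top',cv2.minAreaRect(q), np.median(P[m][:,2]))
# grip
def comp(mask,box):
    k=np.zeros(mask.shape,np.uint8); u0,u1,v0,v1=box; k[v0:v1,u0:u1]=mask[v0:v1,u0:u1]; 
    n,l,s,c=cv2.connectedComponentsWithStats(k); i=1+np.argmax(s[1:,4]); return np.argwhere(l==i)[:,::-1],s[i]
uv,s=comp(g<60,(310,332,180,250)); q=onplane(d,uv,.066)[:,:2].astype(np.float32)*1000; print('grip',s,cv2.minAreaRect(q),np.median(P[uv[:,1],uv[:,0]],0))
uv,s=comp(g<70,(172,192,200,217)); print('ptr',s,(onplane(d,uv,.0935)[:,:2]*1000).round(0).min(0),(onplane(d,uv,.0935)[:,:2]*1000).max(0))
uv,s=comp(g<70,(194,210,184,205)); print('idx',s,(onplane(d,uv,.0935)[:,:2]*1000).min(0),(onplane(d,uv,.0935)[:,:2]*1000).max(0))
sub=P[130:180,300:330].reshape(-1,3); sub=sub[(sub[:,2]>.055)&(sub[:,2]<.075)]; print('panel top',len(sub),sub.min(0),sub.max(0),np.median(sub,0))
c=d['image'][120:265,140:335]; cv2.imwrite('pics/c1.png',cv2.resize(c,None,fx=4,fy=4,interpolation=cv2.INTER_CUBIC)[:,:,::-1])
```

```text
top ((471.3750305175781, -56.642974853515625), (129.08999633789062, 137.81002807617188), 88.7650375366211) 0.08498405624273467
grip [314 196  10  43 171] ((439.2198486328125, -167.9150848388672), (50.20832061767578, 10.365571022033691), 0.3305579721927643) [ 0.4322787  -0.16527921  0.06364779]
ptr [180 204   1   4   4] [462. -20.] [465.71635833 -19.87943634]
idx [201 191   1   1   1] [478.99450405 -43.27534632] [478.99450405 -43.27534632]
panel top 335 [ 0.48645402 -0.16611761  0.05507   ] [ 0.53175668 -0.15777335  0.06583859] [ 0.50954301 -0.16154531  0.06364917]
```

View pics/c1.png

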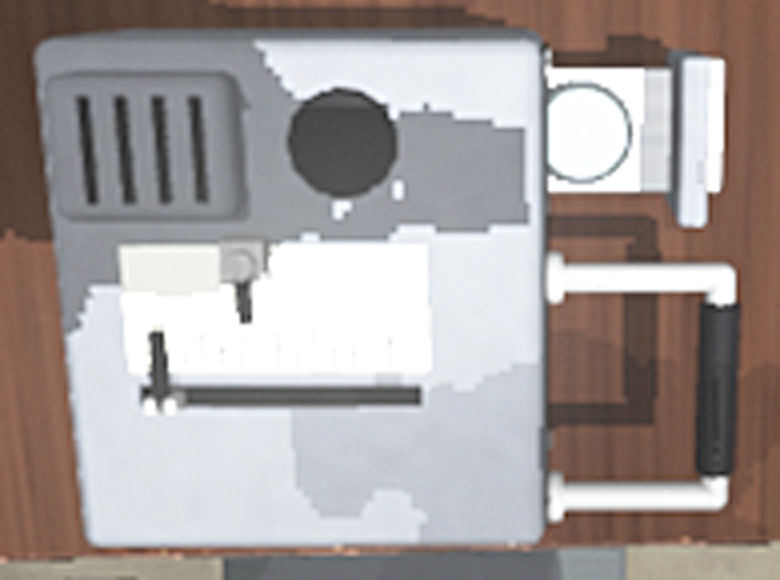

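The crop confirms the layout: the pointer tip is at crop (157,335) and the index tip at (246,320). The handle is at rest and the drawer is about 36 mm out. The fit gives origin (0.471,-0.057) and own x ≈ (0.0215, 1.0), which agrees with the handle and panel positions. Next I'll push the drawer.

```bash
cat >> h.py <<'E'
O=np.array([.4714,-.0566,0]); X=np.array([.0215,.9998,0]); Y=np.array([-.9998,.0215,0])
def W(x,y,z): return O+X*x+Y*y+np.array([0,0,z])
zt=np.array([0,0,-1.]); R=np.c_[np.cross(-X,zt),-X,zt]   # tool y = -own x
E
python3 - <<'E'
from h import *
d=dict(np.load('pics/w1.npz'))
p=onplane(d,[(140+157.5/4,120+345/4),(140+246/4,120+312/4)],.0935)-O; print('ptr,idx own',p@X,p@Y,'gap',(p[0]-p[1])@X)
P=cloud(d); P2=cloud(dict(np.load('pics/scene0.npz')))
for Q in(P,):
    m=(abs(Q[...,0]-.57)<.08)&(Q[...,1]<-.14)&(Q[...,1]>-.32)&(Q[...,2]<.2); print('max z near',Q[m].max(0),Q[m][Q[m][:,2]>.03].min(0))
move_gripper(0.)
r.move_l(W(-.19,-.043,.28),vel=.2,rot=R)
r.move_l(W(-.19,-.043,.046),vel=.15)
print(r.move_l(W(-.10,-.043,.046),vel=.06,until_force=3), (sensors.observe()['tool_pos']-O)@X)
print(r.move_l(W(-.080,-.043,.046),vel=.03,until_force=18))
o=sensors.observe(); print((o['tool_pos']-O)@X,o['force'],o['t'])
E
```

```text
ptr,idx own [0.03710706 0.01344975] [0.00888784 0.00010534] gap 0.02365730504831477
max z near [ 0.6499982  -0.14000827  0.10033429] [ 0.49003236 -0.31995442  0.03000619]
False -0.10010774886073837
True
-0.08507571346208881 [ 0.02389926 -4.824552    1.40034336] 7.5
```

Run:
```python
from h import *
print(r.move_l(W(-.080,-.043,.046),vel=.02,until_force=25), (sensors.observe()['tool_pos']-O)@X, sensors.observe()['force'])
r.move_l(W(-.14,-.043,.046),vel=.1)
r.move_l(W(-.14,.02,.22),vel=.2)
move_gripper(.5)
d=snap('wrist','w2'); P=cloud(d); o=sensors.observe(); print(o['t'])
c=(P-O); cx=c@X; cy=c@Y
m=(cy<-.025)&(cy>-.06)&(c[...,2]>.045)&(c[...,2]<.072)&(cx<-.06)&(cx>-.14); print('panel x range',np.percentile(cx[m],[1,5,50,95]),m.sum())
m=(d['image'].sum(2)<180)&(abs(c[...,2]-.063)<.006)&(cy>0)&(cy<.06)&(cx<-.09)&(cx>-.14); print('grip',m.sum(),np.median(cx[m]),cy[m].min(),cy[m].max())
```

```text
True -0.0851967285956006 [-0.59455642 -6.06486706  1.58981214]
10.075
panel x range [-0.07183597 -0.07170873 -0.06891216 -0.06444329] 625
grip 391 -0.11343592602745313 0.005262234432268325 0.055848819613353515
```

View pics/w2.png

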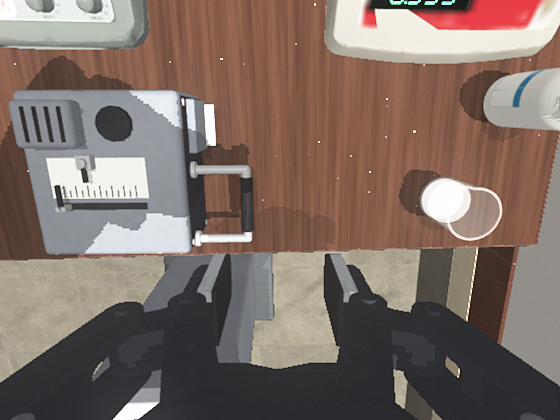

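The drawer panel is now against the front at u 190–215, v 97–148 (measured at own x −72 mm, so home). The handle grip is at (248,203), at rest. The pointer at (60,195) is left of the index bar at (86,175). Next I'll grasp the handle and pull most of the way.

Run:
```python
from h import *
r.move_l(W(-.1145,.030,.12),vel=.15)
print(r.move_l(W(-.1145,.030,.043),vel=.1,until_force=6))
move_gripper(0.)
o=sensors.observe(); print(o['opening'],o['finger_force'],o['force'],(o['tool_pos']-O)@X)
r.move_l(W(-.1145-.0225,.030,.043),vel=.05)
r.wait(.3); o=sensors.observe(); print(o['opening'],o['finger_force'],o['force'],(o['tool_pos']-O)@X,o['t'])
d=snap('wrist','w3'); snap('side','s3'); snap('scene','sc3')
```

```text
False
0.11794810698852352 58.48576605319977 [0.01869318 2.89222044 6.25999886] -0.11428127957199608
0.11468821411711043 58.74600112438202 [-0.82354332  7.78527343  7.26090965] -0.1361491270921312 13.1333
```

View pics/w3.png

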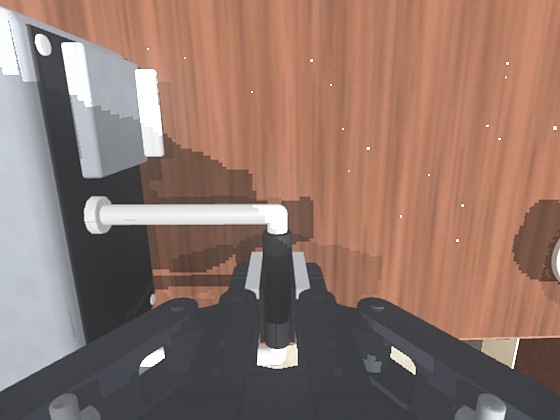

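The wrist view shows the grip held between the pads at (278,290), pulled out, with the drawer panel home at (105,110). The pointer isn't visible from here, so I'll refine the gap at sub-pixel level from w1 and w2 and check it against the scene and side views.

Run:
```python
from h import *
def bars(d,boxes):
    g=d['image'].mean(2); out=[]
    for u0,u1,v0,v1 in boxes:
        s=[]
        for v in range(v0,v1):
            k=np.clip(200-g[v,u0:u1],0,None); k[k<40]=0
            if k.sum()>60: s.append(((k*np.arange(u0,u1)).sum()/k.sum(),v,(k>70).sum()))
        s=np.array(s); p=onplane(d,s[:,:2],.0935)-O; out.append(p@X*1000); print(np.c_[s,p@X*1000,p@Y*1000].round(1).tolist())
    return out
for f,b in (('w1',[(174,187,203,214),(194,208,190,201)]),('w2',[(52,66,183,200),(79,93,168,184)])):
    print(f); o=bars(dict(np.load(f'pics/{f}.npz')),b); print(np.median(o[0])-np.median(o[1]))
a=dict(np.load('pics/w2.npz'))['image'][140:220,30:160]; b=dict(np.load('pics/sc3.npz'))['image'][190:245,265:345]; c=dict(np.load('pics/s3.npz'))['image'][195:255,240:310]
s=lambda i:cv2.resize(i,(400,300),interpolation=cv2.INTER_CUBIC)[:,:,::-1]
cv2.imwrite('pics/m.png',np.vstack([np.hstack([s(a),s(b)]),np.hstack([s(c),s(c)*0])]))
```

```text
w1
[[178.7, 203.0, 3.0, 37.5, 5.4], [178.7, 204.0, 4.0, 37.6, 6.5], [179.0, 205.0, 3.0, 37.3, 7.5], [179.0, 206.0, 3.0, 37.5, 8.6], [179.0, 207.0, 3.0, 37.6, 9.7], [179.3, 208.0, 4.0, 37.3, 10.8], [179.5, 209.0, 4.0, 37.3, 11.9], [179.5, 210.0, 4.0, 37.3, 13.0], [179.5, 211.0, 4.0, 37.4, 14.0], [179.5, 212.0, 4.0, 37.5, 15.1], [179.1, 213.0, 5.0, 38.0, 16.2]]
[[200.2, 190.0, 2.0, 14.2, -8.4], [200.3, 191.0, 3.0, 14.2, -7.3], [200.2, 192.0, 3.0, 14.4, -6.3], [200.0, 193.0, 3.0, 14.7, -5.2], [200.4, 194.0, 3.0, 14.3, -4.1], [200.6, 195.0, 3.0, 14.2, -3.1], [200.6, 196.0, 4.0, 14.3, -2.0], [200.5, 197.0, 4.0, 14.4, -1.0], [201.0, 198.0, 3.0, 14.0, 0.1], [201.0, 199.0, 3.0, 14.0, 1.2], [200.9, 200.0, 2.0, 14.3, 2.2]]
23.194970078340248
w2
[[57.4, 185.0, 4.0, 37.1, 5.0], [57.2, 186.0, 7.0, 37.4, 5.9], [57.8, 187.0, 7.0, 37.1, 6.7], [58.3, 188.0, 6.0, 36.9, 7.5], [58.2, 189.0, 7.0, 37.0, 8.4], [58.4, 190.0, 7.0, 37.1, 9.2], [58.6, 191.0, 7.0, 37.0, 10.0], [58.7, 192.0, 7.0, 37.1, 10.9], [59.0, 193.0, 6.0, 37.0, 11.7], [59.2, 194.0, 7.0, 37.0, 12.5], [58.9, 195.0, 7.0, 37.4, 13.4], [59.2, 196.0, 7.0, 37.3, 14.2], [58.6, 197.0, 6.0, 37.9, 15.0], [58.3, 198.0, 6.0, 38.4, 15.9], [59.0, 199.0, 9.0, 37.9, 16.7]]
[[85.1, 168.0, 5.0, 12.5, -8.7], [83.7, 169.0, 5.0, 13.8, -7.9], [83.3, 170.0, 6.0, 14.2, -7.1], [83.6, 171.0, 6.0, 14.1, -6.3], [83.9, 172.0, 6.0, 14.0, -5.5], [84.0, 173.0, 5.0, 14.1, -4.7], [84.2, 174.0, 5.0, 14.0, -3.9], [84.3, 175.0, 6.0, 14.1, -3.0], [84.4, 176.0, 6.0, 14.1, -2.2], [84.6, 177.0, 6.0, 14.1, -1.4], [84.9, 178.0, 6.0, 14.0, -0.6], [85.0, 179.0, 5.0, 14.1, 0.2], [85.2, 180.0, 5.0, 14.0, 1.0], [85.3, 181.0, 6.0, 14.1, 1.9], [84.8, 182.0, 4.0, 14.6, 2.7]]
23.044243797358895
```

View pics/m.png

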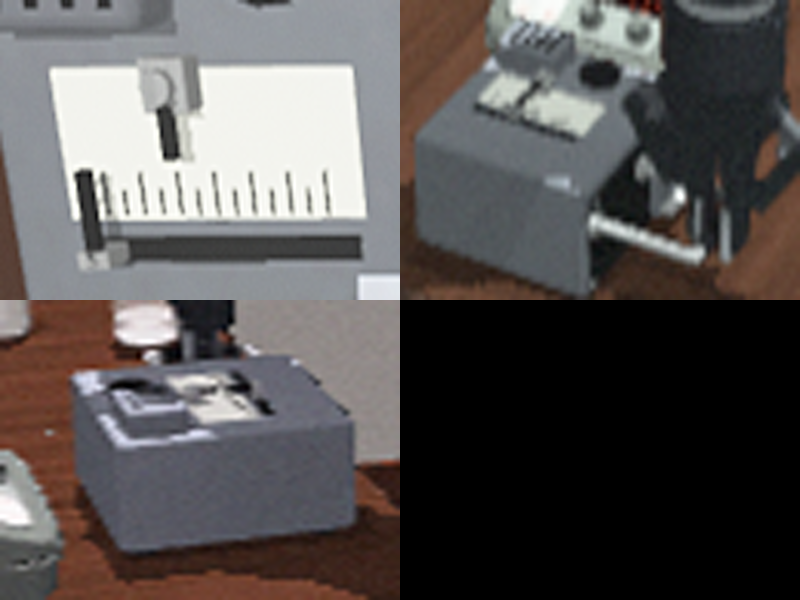

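The crop shows the index bar tip at about (170,158) and the pointer bar at (85,172) in w2. The scene crop shows the two nearly in line after the pull. Both measurements give a gap of 23.1 mm. I'll find the handle's rest stop by force, so the travel can be measured from it, then pull exactly 23.1 mm.

Run:
```python
from h import *
def rd():
    r.wait(.25); o=sensors.observe(); return round(float((o['tool_pos']-O)@X)*1000,2),round(float(o['force']@X),2),round(o['opening'],3)
for x in (118,116.5,115.5,114.5,113.5,112.5):
    r.move_l(W(-x/1000,.030,.043),vel=.03); print(x,rd())
r.move_l(W(-.1375,.030,.043),vel=.05); print(rd()); print(sensors.observe()['t'])
snap('scene','sc4'); snap('wrist','w4')
```

```text
118 (-117.53, 5.29, 0.113)
116.5 (-116.09, 4.37, 0.113)
115.5 (-115.11, 4.3, 0.115)
114.5 (-114.13, 4.37, 0.113)
113.5 (-113.59, 1.8, 0.113)
112.5 (-113.52, -5.06, 0.115)
(-136.34, 7.12, 0.116)
17.7167
```

Run:
```python
from h import *
r.move_l(W(-.1380,.030,.043),vel=.03); r.wait(.5)
o=sensors.observe(); print((o['tool_pos']-O)@X*1000,o['force'],o['finger_force'],o['t'])
d=snap('scene','sc5')
# project own-frame line at index x into scene, draw beside the bars
f=210/np.tan(np.radians(float(d['fovy']))/2); A=np.array(d['attitude'])
def pr(p): c=A.T@(p-d['xyz']); return np.array([d['cx']+f*c[0]/c[2],d['cy']+f*c[1]/c[2]])
i=d['image'][185:225,275:328,::-1]; i=cv2.resize(i,None,fx=15,fy=15,interpolation=cv2.INTER_CUBIC)
q=[((pr(W(.0142,y,.0935))-[275,185]+.5)*15).astype(int) for y in(-.03,.04)]
j=i.copy(); cv2.line(j,tuple(map(int,q[0])),tuple(map(int,q[1])),(0,0,255),1); cv2.imwrite('pics/f.png',j)
```

```text
-136.79734059605684 [-1.52234342  6.78955073 12.06568228] 59.78635132312775 18.5667
```

View pics/f.png

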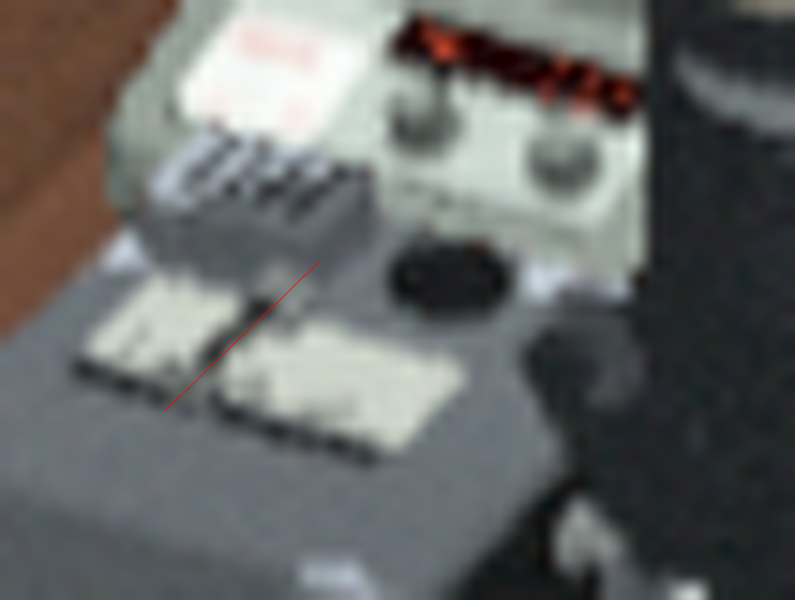

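The index (255,310) and pointer (215,350) form one continuous bar parallel to the red level line, so they are level. The drawer was home in w3 and nothing has touched it since, so I'm handing in.

```bash
python3 -c "
from h import *
print(job.close_job())"
```

```text
the job is handed in; nothing more can be done
None
```

The drawer is pushed home, and the gripper is still holding the handle 23.1 mm out, with the pointer level with the index mark to within about a millimetre; I handed the job in at about 19 s without touching the bottle, beaker or dish.

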